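# Hook the pen pots forward and brush them out

### The job

Some pen pots stand at the back of the table: keep the gripper itself off them and use the crook to drag every pot that is there forward until it stands well on the grey mat. Only when all are on the mat, take the brush and brush out each pot with two full strokes, down to its bottom, up, and down to the bottom again, in the order white, blue, red-brown. At the end the pots stand upright on the mat, the brush is back upright in its holder, the crook lies flat with its handle on the cork strip again, and everything else is left where they were.

Things in the scene. Friction and masses are not known exactly. Their poses are not given: they have to be found in the camera images.
- pot_white: white ceramic pen pot, may be absent. Open cylinder 60 mm across, 85 mm tall, wall 3.5 mm (mouth 53 mm), inner floor 10 mm above its underside; 0.18 to 0.34 kg. Origin at the centre of its underside, z up.
- pot_blue: blue ceramic pen pot, else as the white one; may be absent
- pot_red: red-brown terracotta pen pot, else as the white one; may be absent
- mat: grey mat flat on the table (1 mm, no hindrance), fixed: 160 mm along its x, 420 mm along its y, black edging. Origin at its centre. Behind the pots stacks of covers stand beyond x 0.79. Between foil stand and press, y -0.12 to 0.19 is clear.
- strip: cork strip flat on the table (1 mm, no hindrance), fixed, where the crook lies: 160 mm along its x, 90 mm along its y. Origin at its centre.
- hook_grip (a point): crook: centre of its handle, a dark wooden bar 100 mm long (x), 20 mm wide (y), 30 mm high (z), which lies flat on the table, so this point is 15 mm up. From the front end of the handle an 8 mm round steel bar runs to +x, swings out to y = -42 mm and bends half round the pocket, open to -x, at the height of this point. Take the handle from above across its width. 0.09 kg.
- hook_pocket (a point): centre of the crook's half-round, 165 mm ahead (+x) of the handle's centre at the same height. The bar is 8 mm thick, 76 mm wide inside and 92 mm outside; its side arms reach 15 mm (at +y) and 50 mm (at -y) back from this point. Lowered over a pot from above it stands round its sides and back.
- holder: fixed dark steel holder of the brush: upright cup, 52 mm across, 70 mm tall, mouth 42 mm, inner floor 6 mm up, round foot 90 mm across. Origin at the centre of its underside.
- brush: bottle brush that stands upright in the holder, 170 mm tall: stiff white bristle head 31 mm across and 56 mm high at the bottom, steel stem, green handle 20 mm across from 100 to 170 mm up. Origin at the centre of its bottom end, z up along the brush. 0.06 kg.
- brush_grip (a point): middle of the brush's green handle, 140 mm above its bottom end
- ribbon: ivory ribbon spool, 64 mm across, 25 mm high, a bystander
- foil_rose: rose foil roll standing on end, 44 mm across, 31 mm high, a bystander
- foil_silver: silver foil roll standing on end, 52 mm across, 31 mm high, a bystander
- foil_stand: brass foil stand right behind the mat, fixed, not used: 75 mm high, over x 0.58 to 0.67, y -0.31 to -0.125; its 6 mm high foot trips a pot dragged against it
- foil_press: hand press left behind the mat, fixed, not used: 0.4 m tall; its 14 to 26 mm high base begins at about x 0.64 and left of y 0.19; keep the crook's head clear of it

How it is judged:
By the outcome, as a careful person would: the job done as asked, in the order asked, and still so for the second after the job is handed in, with the robot touching nothing.
Of pot_white, pot_blue, pot_red only 2 to 3 are there at a start; the rules pass over those that are not, and their reading is None.
At some moment in a run one of pot_white, pot_blue, pot_red may be knocked a few centimetres aside while the robot is not near it.
It also fails if it takes over 210 s, if anything falls off the work surface, if the arm or the gripper's body presses on something with over 40 N, if the wrist force passes 120 N, or if a joint passes its speed limit or range.

### The arm

A 6-joint arm with a two-finger parallel gripper is mounted at the origin on a cart in front of the work surface, level with it; the furniture and walls round the work are solid. World frame = base frame: x ahead of the robot, y to its left, z up, the work surface at z = 0. Lengths are in m, angles in rad, forces in N, time in s.
With the tool pointing down it reaches from about 0.35 to 0.875 m from the base axis. Payload 4.2 kg.
Tool frame: the origin (TCP) lies on the centre line of the jaws, within the pads' length; the fingertips stand robot.finger_overhang ahead of it and the grasp point (between the pads) lies 8 mm behind it (robot.finger_overhang is the distance from the TCP to the fingertips, in m); z points along the fingers, x is the direction in which the jaws open and shut, and the axes are right-handed (so a half turn about z gives the same grasp; the last joint's range is limited). The gripper opens to 87 mm and grips with 3 to 60 N. Pads are 19 mm wide; open, the fingers measure 117 mm over their backs; the gripper's body (75 mm by 190 mm) begins 51 mm behind the grasp point.
Start: joints at [-0.935, 0.385, 0.008, 0, -1.194, -0.259], TCP at [0.23, -0.581, 0.234] pointing down, gripper open.
Joint ranges: [-3.14, 3.14], [-1.21, 2.06], [-1.07, 1.41], [-3.16, 2.05], [-2.99, -0.16], [-3.1, 3.1]. Speed limits (rad/s): [2.79, 2.79, 3.14, 3.14, 3.14, 3.14].

### API

Orientations are given as a rotation vector (axis times angle).
In Python, from rig import robot gives the robot as it stands.
- The arm moves only by the tool step_arm, never from a script. Its argument "targets" is text: rows parted by semicolons, each of 5 numbers parted by spaces: the shift along the tool's x, y, z in mm, then the turn about the tool's z in degrees, then the finger opening in mm, from 0 to 87. In form: tx ty tz twist fingers; .... A call has 1 to 8 rows; each row shifts and turns the commanded pose from where the row before left it, along the tool's axes as they then stand; what a row does not reach is not made up. A row lasts 1/12 s, in which the tool goes at most 41.7 mm and 7.16 degrees, less where a joint would pass 70% of its speed; a pose out of reach is approached as far as the arm can. A call is refused whole if a number of a shift passes 41.7 or a number of a turn 7.16, either way. A call with a gripper value outside its range is refused whole. The fingers move at their own pace and stop on an object; "force" is the grip in N (left out, the last holds). Time passes only in rows, so rows that do not move let the fingers close. It gives the time, the measured TCP pose, the force and the opening at its end, in the units of the state.
- robot.get_state(): the state, without advancing time (a new reading comes with each control period).
- robot.read_camera(name): name is "scene" or "top" or "wrist"; returns a dict with "pixels" (384x512x3 uint8, red, green, blue), "vertical_fov" (degrees; the focal length in pixels is half the picture's height over the tangent of half this angle, whatever the lens; pixels are square), "cx", "cy" (the principal point, pixels), "T" (4x4, takes a point from camera to world coordinates); the wrist camera has in their place "hand_eye" (4x4, takes a point from camera to tool coordinates, whose origin is the TCP and whose axes are the tool frame's). Camera axes: x right, y down, z forward; pixel columns grow to the right and rows downward; lengths in m; the calibration is good to about 2 mm. A picture is of the moment at which its call begins: read the wrist's pose just before it. There is no depth.
- robot.close_job(): hands the job in, once; it reports no verdict.
The state is a dict: "time_s": time; "q": joint angles; "dq": joint speeds; "effort": joint torques, N m; "tool_pos": TCP position; "tool_rot": TCP orientation; "contact_force": force on the tool from outside, world axes, zero at the start; "torque": the same for the moment, N m; "width": finger opening in m.
Only numpy, scipy, OpenCV 4.12 (cv2) and the standard library are available. Lean on these libraries where they do the work, as an engineer would, in place of code of your own. Each camera call takes 0.05 s, during which the arm holds its last target. There are 200 camera calls.

## Working session

There is one attempt and no reset: what is moved stays moved. The work goes in short steps, Python scripts to look and compute and a tool call to move; the robot and the scene stay as the last step left them, time stands still between calls to the robot, and variables do not carry over. Pictures are saved under pics/ and viewed, about 12 in all and at most 16, crops included, and the job is handed in when it is done.

Besides the shell and the picture viewer there is one more tool, called after "Request:" as name(argument=value, ...) on one line, values as JSON. step_arm: Moves the arm, as the interface text tells. Its arguments: {"type":"object","properties":{"targets":{"type":"string"},"force":{"type":"number"}},"required":["targets"]}

```bash
ls; mkdir -p pics
python3 - <<'E'
from rig import robot
import cv2,numpy as np
s=robot.get_state();print({k:np.round(v,4) for k,v in s.items()}, robot.finger_overhang)
for n in("scene","top"):
    c=robot.read_camera(n);cv2.imwrite(f"pics/{n}0.png",c["pixels"][:,:,::-1]);print(n,c["vertical_fov"],c["cx"],c["cy"],np.round(c["T"],4).tolist())
    print([k for k in c])
c=robot.read_camera("wrist");print(c["vertical_fov"],np.round(c["hand_eye"],4).tolist())
E
```

```text
pics
{'time_s': np.float64(0.0), 'q': array([-9.354e-01,  3.856e-01,  6.600e-03, -5.000e-04, -1.194e+00,
       -2.586e-01]), 'dq': array([-0.0015,  0.    ,  0.0002, -0.0009, -0.0012,  0.0007]), 'effort': array([ 3.00000e-04, -3.90663e+01,  1.87397e+01,  4.22010e+00,
        1.09000e-02, -2.00000e-04]), 'tool_pos': array([ 0.2298, -0.5806,  0.2324]), 'tool_rot': array([-1.7653e+00, -2.5964e+00, -1.9000e-03]), 'contact_force': array([-0.9261, -0.1906, -0.2301]), 'torque': array([-0.0122, -0.0166, -0.02  ]), 'width': np.float64(0.0871)} 0.011
scene 56.30665072159416 249.63590500878624 194.5524961702018 [[-0.532, -0.6066, 0.5908, -0.0642], [-0.8466, 0.3661, -0.3864, 0.5467], [0.0181, -0.7057, -0.7083, 0.938], [0.0, 0.0, 0.0, 1.0]]
['pixels', 'vertical_fov', 'cx', 'cy', 'T']
top 43.141194144842665 252.5789939377778 198.96389007048984 [[0.0298, -0.9982, 0.0516, 0.5096], [-0.9993, -0.0309, -0.0203, 0.1026], [0.0219, -0.051, -0.9985, 1.6419], [0.0, 0.0, 0.0, 1.0]]
['pixels', 'vertical_fov', 'cx', 'cy', 'T']
65.66967759215169 [[1.0, 0.0003, 0.0003, 0.0008], [-0.0004, 0.9651, 0.2619, -0.073], [-0.0003, -0.2619, 0.9651, -0.152], [0.0, 0.0, 0.0, 1.0]]
```

View pics/scene0.png

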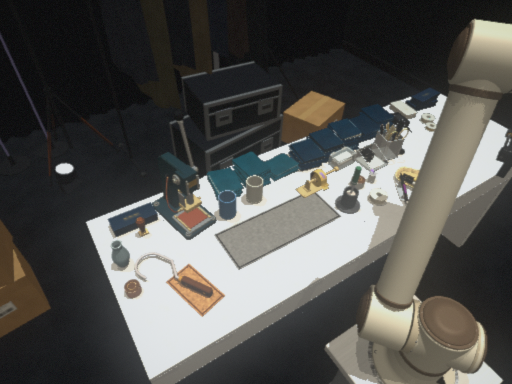

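View pics/top0.png

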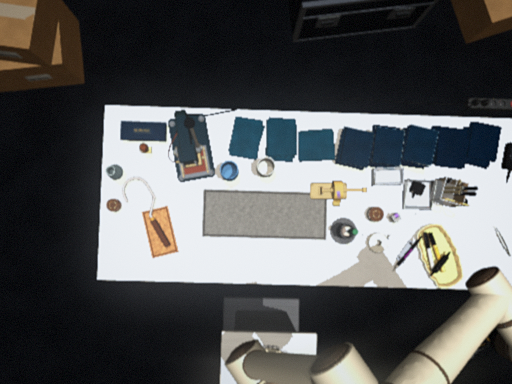

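Two pots seem present: blue at top (229,171) and white at (263,167). The crook's handle is at (160,232) and the holder at (343,231). I'll zoom in.

```bash
cat > h.py <<'E'
import numpy as np,cv2
from scipy.spatial.transform import Rotation as R
from rig import robot
def cam(n):
    s=robot.get_state(); c=robot.read_camera(n)
    if n=="wrist":
        T=np.eye(4);T[:3,:3]=R.from_rotvec(s["tool_rot"]).as_matrix();T[:3,3]=s["tool_pos"];c["T"]=T@c["hand_eye"]
        if "cx" not in c: c["cx"],c["cy"]=256,192
    c["f"]=192/np.tan(np.radians(c["vertical_fov"])/2)
    return c
def ray(c,u,v,z):
    d=c["T"][:3,:3]@np.array([(u-c["cx"])/c["f"],(v-c["cy"])/c["f"],1]);o=c["T"][:3,3]
    return np.round(o+d*(z-o[2])/d[2],4)
def proj(c,p):
    q=c["T"][:3,:3].T@(np.asarray(p)-c["T"][:3,3]);return np.round([c["cx"]+c["f"]*q[0]/q[2],c["cy"]+c["f"]*q[1]/q[2]],1)
def save(c,name,crop=None,k=1):
    im=c["pixels"][:,:,::-1]
    if crop: x0,y0,x1,y1=crop;im=im[y0:y1,x0:x1]
    cv2.imwrite("pics/"+name,cv2.resize(im,None,fx=k,fy=k,interpolation=cv2.INTER_CUBIC))
def st():
    s=robot.get_state();M=R.from_rotvec(s["tool_rot"]).as_matrix()
    print("t",round(float(s["time_s"]),2),"pos",np.round(s["tool_pos"],4),"xaxis yaw",np.round(np.degrees(np.arctan2(M[1,0],M[0,0])),2),"z",np.round(M[:,2],3),"F",np.round(s["contact_force"],1),"w",round(float(s["width"]),4),"q6",round(float(s["q"][5]),2))
    return s,M
def tool(dw):  # world shift -> tool mm
    s,M=st();print("tool mm",np.round(M.T@np.array(dw)*1000,1))
E
python3 - <<'E'
from h import *
c=cam("top");save(c,"top1.png",(100,100,370,290),2.9)
for n,u,v,z in[("blue",229,171,.085),("white",264,167,.085),("handle",160,232,.03),("holder",343,231,.07)]:print(n,ray(c,u,v,z))
for u,v in[(204,191),(326,193),(325,238),(203,235)]:print("mat",ray(c,u,v,0))
st()
E
```

```text
blue [0.6778 0.1494 0.085 ]
white [0.6944 0.0372 0.085 ]
handle [0.4744 0.3719 0.03  ]
holder [ 0.4959 -0.2257  0.07  ]
mat [0.6164 0.2342 0.    ]
mat [ 0.6225 -0.1797  0.    ]
mat [ 0.4699 -0.1797  0.    ]
mat [0.4679 0.2324 0.    ]
t 0.2 pos [ 0.2298 -0.5808  0.2329] xaxis yaw 111.58 z [-0.001  0.001 -1.   ] F [ 0.1 -1.1 -0.3] w 0.0869 q6 -0.26
```

View pics/top1.png

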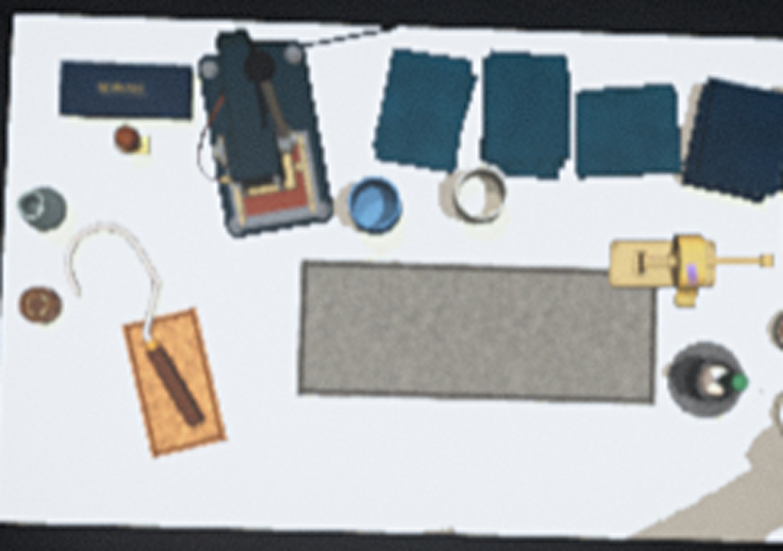

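The enlarged crop shows blue's mouth at (376,204), white's at (480,194), the handle from (150,345) to (197,423), and no red pot. I'll convert these to positions.

Run:
```python
from h import *
c=cam("top")
g=lambda a,b,z:ray(c,100+a/2.9,100+b/2.9,z)
a=g(150,343,.03);b=g(198,423,.03);print("handle",a,b,(a+b)/2,np.linalg.norm(a-b),np.degrees(np.arctan2(a[1]-b[1],a[0]-b[0])))
print("strip",[g(*p,0) for p in((125,325),(195,308),(226,440),(154,456))])
print("blue",g(376,204,.085),"white",g(480,194,.085),"press corner",g(330,222,.02),g(238,237,.02), "holder",g(712,380,.07))
s,M=st()
for w in((.40,-.05,.233),): print(np.round(M.T@(np.array(w)-s["tool_pos"])*1000))
h=(a+b)/2
print(np.round(M.T@(np.array([h[0],h[1],.22])-[.40,-.05,.233])*1000))
```

```text
handle [0.5188 0.4009 0.03  ] [0.4297 0.3429 0.03  ] [0.47425 0.3719  0.03   ] 0.10631467443396514 33.06227560413356
strip [array([0.539 , 0.4361, 0.    ]), array([0.5612, 0.356 , 0.    ]), array([0.4095, 0.3144, 0.    ]), array([0.3888, 0.3966, 0.    ])]
blue [0.68   0.1474 0.085 ] white [0.6948 0.0323 0.085 ] press corner [0.6645 0.2016 0.02  ] [0.6438 0.3068 0.02  ] holder [ 0.4961 -0.2339  0.07  ]
t 0.25 pos [ 0.2299 -0.5809  0.233 ] xaxis yaw 111.59 z [-0.001  0.001 -1.   ] F [-0.6  0.7 -1. ] w 0.087 q6 -0.26
[431. 354.   0.]
[365. 224.  13.]
```

Request:
step_arm(targets="31 25 0 0 87; 31 25 0 0 87; 31 25 0 0 87; 31 25 0 0 87; 31 25 0 0 87; 31 25 0 0 87; 31 25 0 0 87; 31 25 0 0 87")

```text
time_s: 0.92
tool_pos: [0.3247, -0.2752, 0.2337]
tool_rot: [1.766, 2.597, 0.0]
contact_force: [0.4, 0.6, -0.0]
width: 0.0868
```

Request:
step_arm(targets="31 25 0 0 87; 31 25 0 0 87; 31 25 0 0 87; 31 25 0 0 87; 31 25 0 0 87; 31 25 0 0 87; 30 19 0 0 87; 30 19 0 0 87")

```text
time_s: 1.58
tool_pos: [0.409, 0.023, 0.2338]
tool_rot: [1.765, 2.599, 0.001]
contact_force: [0.8, -0.6, 0.1]
width: 0.0872
```

Request:
step_arm(targets="30 19 0 0 87; 30 19 0 0 87; 30 19 0 0 87; 30 19 0 0 87; 30 19 0 0 87; 30 19 0 0 87; 30 18 0 0 87; 0 0 0 0 87")

```text
time_s: 2.25
tool_pos: [0.4557, 0.27, 0.233]
tool_rot: [1.76, 2.601, 0.003]
contact_force: [0.8, 0.0, 0.5]
width: 0.0872
```

Run:
```python
from h import *
s,M=st();c=cam("wrist");save(c,"w1.png");print(c["cx"],c["cy"])
```

```text
t 2.25 pos [0.4557 0.27   0.233 ] xaxis yaw 111.82 z [ 0.002  0.001 -1.   ] F [0.8 0.  0.5] w 0.0872 q6 -2.03
251.581310275957 188.68458830350636
```

View pics/w1.png

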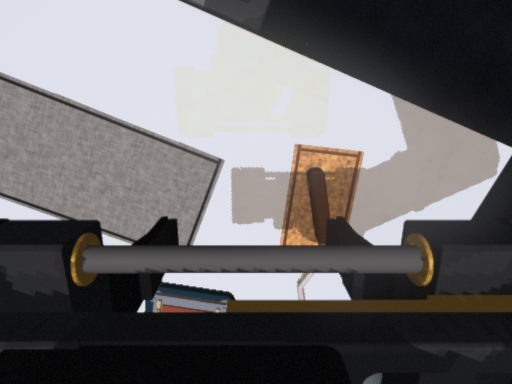

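The near end of the handle is at about (316,172) in the wrist view, on the strip. The fingers hide the rest. I'll close the remaining distance and turn.

Run:
```python
from h import *
c=cam("wrist");print(ray(c,316,170,.03),"edges",ray(c,307,190,.03),ray(c,326,190,.03),ray(c,313,225,.03),ray(c,330,222,.03),"strip near corners",ray(c,295,145,0),ray(c,362,153,0))
print(np.round(robot.get_state()["q"],2))
tool(np.array([.474,.372,.18])-robot.get_state()["tool_pos"])
```

```text
[0.4251 0.3408 0.03  ] edges [0.4521 0.3412 0.03  ] [0.4433 0.363  0.03  ] [0.4915 0.3676 0.03  ] [0.4797 0.386  0.03  ] strip near corners [0.4086 0.3102 0.    ] [0.3857 0.3952 0.    ]
[ 0.84  0.22 -0.23 -0.   -1.12 -2.03]
t 2.35 pos [0.4542 0.2658 0.2329] xaxis yaw 111.69 z [-0.001 -0.001 -1.   ] F [-0.   0.3  0.2] w 0.0869 q6 -2.03
tool mm [91.4 57.7 52.7]
```

Request:
step_arm(targets="30 18 10 0 87; 30 18 10 0 87; 30 17 15 0 87; 0 0 15 -5.4 87; 0 0 20 -5.4 87; 0 0 10 0 87; 0 0 0 0 87")

```text
time_s: 2.93
tool_pos: [0.4695, 0.3657, 0.151]
tool_rot: [-1.518, -2.749, 0.009]
contact_force: [-0.6, 0.4, -0.5]
width: 0.087
```

Run:
```python
from h import *
st();c=cam("wrist");save(c,"w2.png");st();
```

```text
t 2.93 pos [0.4695 0.3657 0.151 ] xaxis yaw 122.17 z [-0.004 -0.004 -1.   ] F [-0.6  0.4 -0.5] w 0.087 q6 -1.94
t 2.98 pos [0.4703 0.3665 0.1529] xaxis yaw 122.21 z [-0.002 -0.002 -1.   ] F [0.7 0.6 0.4] w 0.087 q6 -1.94
```

View pics/w2.png

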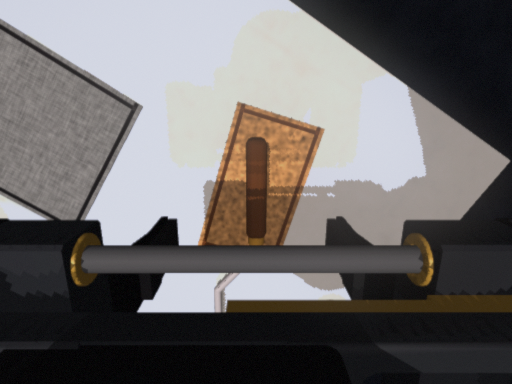

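The handle is upright in the picture, with ends at (257,137) and (256,238), so the yaw is aligned.

Run:
```python
from h import *
c=cam("wrist");a=ray(c,257,138,.03);b=ray(c,256.5,237,.03);m=(a+b)/2
print(a,b,m,np.linalg.norm(b-a),np.degrees(np.arctan2(*(b-a)[[1,0]])))
s=robot.get_state();tool(np.array([m[0],m[1],.016])-s["tool_pos"])
c=cam("top");
```

```text
[0.4278 0.3467 0.03  ] [0.5108 0.399  0.03  ] [0.4693  0.37285 0.03   ] 0.09810346578995058 32.215869187538985
t 3.03 pos [0.471  0.3672 0.1542] xaxis yaw 122.24 z [ 0.001 -0.    -1.   ] F [-0.   0.8 -0.2] w 0.0869 q6 -1.94
tool mm [  5.7   1.5 138.2]
```

Request:
step_arm(targets="3 1 30 0 60; 3 1 30 0 60; 0 0 30 0 60; 0 0 25 0 60; 0 0 15 0 60; 0 0 7 0 60; 0 0 0 0 60; 0 0 0 0 60", force=45)

```text
time_s: 3.75
tool_pos: [0.47, 0.3748, 0.018]
tool_rot: [1.514, 2.752, 0.004]
contact_force: [-0.5, -0.4, 0.2]
width: 0.0603
```

Run:
```python
from h import *
st()
```

```text
t 3.75 pos [0.47   0.3748 0.018 ] xaxis yaw 122.37 z [ 0.002  0.002 -1.   ] F [-0.5 -0.4  0.2] w 0.0603 q6 -1.95
```

Request:
step_arm(targets="0 0 0 0 10; 0 0 0 0 10; 0 0 0 0 10; 0 0 0 0 10; 0 0 0 0 10; 0 0 0 0 10", force=45)

```text
time_s: 4.25
tool_pos: [0.4692, 0.3742, 0.0168]
tool_rot: [1.514, 2.753, 0.001]
contact_force: [-0.2, 0.7, 0.1]
width: 0.0279
```

Request:
step_arm(targets="0 0 -20 0 10; 0 0 -30 0 10; 0 0 -30 0 10; 0 0 -30 0 10; 0 0 -20 0 10; 0 0 0 0 10; 0 0 0 0 10", force=45)

```text
time_s: 4.83
tool_pos: [0.4692, 0.3744, 0.1476]
tool_rot: [-1.514, -2.752, -0.004]
contact_force: [-0.6, 0.0, -1.9]
width: 0.019
```

Run:
```python
from h import *
st();c=cam("top");save(c,"top2.png",(100,100,300,260),3.5);st()
c=cam("scene");save(c,"s2.png",(90,140,290,300),3.5)
```

```text
t 4.83 pos [0.4692 0.3744 0.1476] xaxis yaw 122.37 z [ 0.001  0.002 -1.   ] F [-0.6  0.  -1.9] w 0.019 q6 -1.95
t 4.88 pos [0.4685 0.3737 0.146 ] xaxis yaw 122.36 z [-0.001 -0.    -1.   ] F [-0.9 -0.1 -1.4] w 0.0193 q6 -1.95
```

View pics/top2.png

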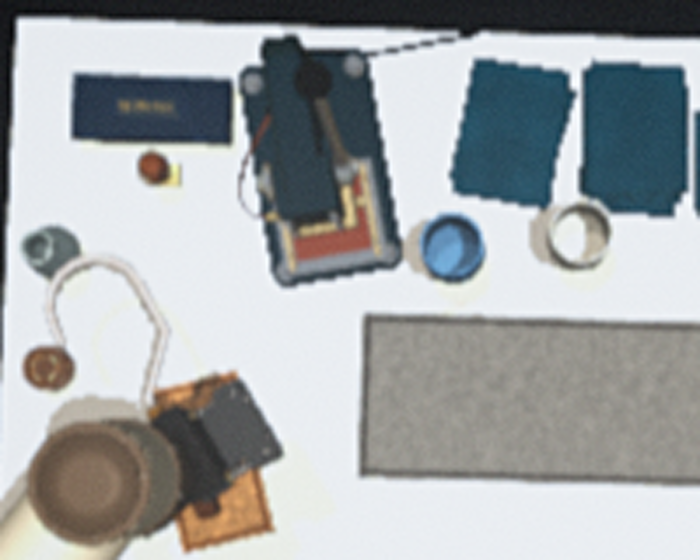

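The crook is up, with the hook arc at about (100,260), but the fingers may have shut a little late. I'll check its height in both cameras with an overlay.

Run:
```python
from h import *
s,M=st();p=s["tool_pos"];y=np.radians(32.3);ex=np.array([np.cos(y),np.sin(y),0]);ey=np.array([-np.sin(y),np.cos(y),0])
out=[]
for n,cr in(("top",(100,150,180,250)),("scene",(90,190,250,310))):
    c=cam(n);k=8 if n=="top" else 4
    x0,y0,x1,y1=cr
    im=cv2.resize(np.ascontiguousarray(c["pixels"][y0:y1,x0:x1,::-1]),None,fx=5,fy=5,interpolation=cv2.INTER_CUBIC)
    for dz,col in((-.004,(0,0,255)),(-.02,(255,0,0)),):
        g=np.array([p[0],p[1],p[2]+dz])
        for t in np.radians(np.arange(-90,91,10)):
            q=proj(c,g+.165*ex+.042*(np.cos(t)*ex+np.sin(t)*ey));cv2.circle(im,tuple(int(v) for v in((q-[x0,y0])*5+2)),2,col,-1)
    im=cv2.resize(im,(int(im.shape[1]*500/im.shape[0]),500));out.append(im)
cv2.imwrite("pics/ov.png",np.hstack(out)[:, :]);print(np.hstack(out).shape)
o=np.hstack(out);cv2.imwrite("pics/ov.png",cv2.resize(o,None,fx=min(1,800/o.shape[1]),fy=min(1,800/o.shape[1]),interpolation=cv2.INTER_AREA))
```

```text
t 4.93 pos [0.4683 0.3733 0.1451] xaxis yaw 122.36 z [-0.002 -0.002 -1.   ] F [ 0.  -0.5 -1.1] w 0.0189 q6 -1.95
(500, 1066, 3)
```

View pics/ov.png

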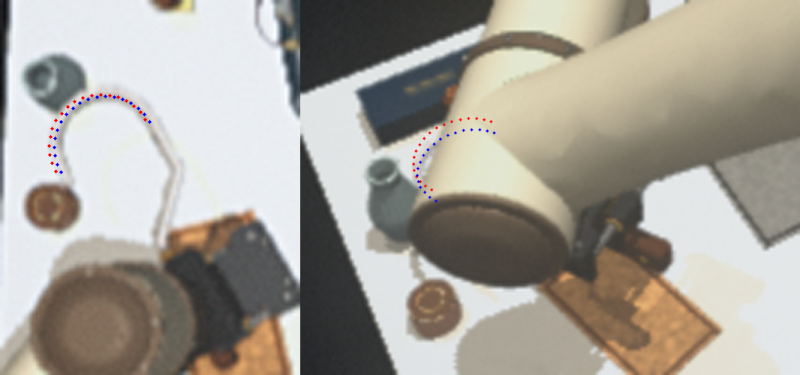

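Request:
step_arm(targets="0 0 30 0 10; 0 0 30 0 10; 0 0 30 0 10; 0 0 15 0 10; 0 0 0 0 10; 0 0 0 0 10")

```text
time_s: 5.53
tool_pos: [0.4688, 0.3736, 0.0401]
tool_rot: [-1.513, -2.753, 0.005]
contact_force: [0.1, -0.0, 0.2]
width: 0.0197
```

Request:
step_arm(targets="0 0 5 0 10; 0 0 0 0 10")

```text
time_s: 5.7
tool_pos: [0.4693, 0.3744, 0.0368]
tool_rot: [1.514, 2.753, 0.001]
contact_force: [-0.4, 0.7, -0.2]
width: 0.0192
```

Request:
step_arm(targets="0 0 5 0 10; 0 0 0 0 10")

```text
time_s: 5.87
tool_pos: [0.47, 0.3753, 0.0343]
tool_rot: [1.511, 2.753, 0.006]
contact_force: [-2.0, -1.1, 8.5]
width: 0.0194
```

Request:
step_arm(targets="0 0 4 0 10; 0 0 0 0 10")

```text
time_s: 6.03
tool_pos: [0.4701, 0.3753, 0.0342]
tool_rot: [1.509, 2.753, 0.006]
contact_force: [-8.2, -5.0, 27.7]
width: 0.0191
```

The handle touches down with the TCP at 0.034, so the grip is too high. I'll open and grip again lower.

Request:
step_arm(targets="0 0 -4 0 10; 0 0 0 0 50; 0 0 0 0 50; 0 0 0 0 50; 0 0 0 0 50; 0 0 0 0 50; 0 0 8 0 50; 0 0 8 0 50")

```text
time_s: 6.7
tool_pos: [0.4692, 0.3743, 0.0149]
tool_rot: [1.514, 2.753, 0.001]
contact_force: [0.3, -0.2, 0.4]
width: 0.0487
```

Request:
step_arm(targets="0 0 0 0 10; 0 0 0 0 10; 0 0 0 0 10; 0 0 0 0 10; 0 0 0 0 10; 0 0 0 0 10; 0 0 0 0 10; 0 0 0 0 10")

```text
time_s: 7.37
tool_pos: [0.4692, 0.3743, 0.0158]
tool_rot: [1.514, 2.753, 0.001]
contact_force: [0.1, -0.1, 1.3]
width: 0.0193
```

Request:
step_arm(targets="0 0 -20 0 10; 0 0 -30 0 10; 0 0 -30 0 10; 0 0 -30 0 10; 0 0 -30 0 10; 19 -30 -10 0 10; 19 -30 0 0 10; 0 0 0 0 10")

```text
time_s: 8.03
tool_pos: [0.3935, 0.3727, 0.1663]
tool_rot: [-1.51, -2.752, 0.002]
contact_force: [0.0, -1.4, -2.0]
width: 0.0198
```

Request:
step_arm(targets="0 0 0 6.5 10; 0 0 0 6.5 10; 0 0 0 6.5 10; 0 0 0 6.5 10; 0 0 0 6.3 10; 0 0 0 0 10; 0 0 0 0 10")

```text
time_s: 8.62
tool_pos: [0.398, 0.3739, 0.1653]
tool_rot: [-2.217, -2.226, 0.001]
contact_force: [-0.0, -0.0, -1.8]
width: 0.0199
```

Run:
```python
from h import *
st()
```

```text
t 8.62 pos [0.398  0.3739 0.1653] xaxis yaw 90.24 z [-0. -0. -1.] F [-0.  -0.  -1.8] w 0.0199 q6 -2.62
```

Request:
step_arm(targets="-38 0 0 0 10; -38 0 0 0 10; -38 0 0 0 10; -38 0 0 0 10; -38 0 0 0 10; -38 0 0 0 10; -38 0 0 0 10; -38 0 0 0 10")

```text
time_s: 9.28
tool_pos: [0.3981, 0.0683, 0.1657]
tool_rot: [2.216, 2.227, 0.001]
contact_force: [1.3, 0.4, -0.7]
width: 0.0197
```

Request:
step_arm(targets="-37 15 0 0 10; 0 35 0 0 10; 0 35 0 0 10; 0 35 0 0 10; 0 10 0 0 10; 0 0 0 0 10; 0 0 0 0 10")

```text
time_s: 9.87
tool_pos: [0.5279, 0.033, 0.1647]
tool_rot: [-2.218, -2.223, 0.003]
contact_force: [-1.0, -0.2, -2.0]
width: 0.02
```

```bash
cat > ov.py <<'E'
from h import *
def ov(name,pots,cr=(180,120,340,250),k=5):
    s,M=st();p=s["tool_pos"];ey=M[:,0];ex=M[:,1]
    c=cam("top");x0,y0,x1,y1=cr
    im=cv2.resize(np.ascontiguousarray(c["pixels"][y0:y1,x0:x1,::-1]),None,fx=k,fy=k,interpolation=cv2.INTER_CUBIC)
    def ring(P,r,a,col,e1=np.array([1,0,0]),e2=np.array([0,1,0])):
        for t in np.radians(np.arange(-a,a+1,10)):
            q=proj(c,P+r*(np.cos(t)*e1+np.sin(t)*e2));cv2.circle(im,tuple(int(v) for v in((q-[x0,y0]+.5)*k)),2,col,-1)
    ring(p+.165*ex,.042,90,(0,0,255),ex,ey)
    for q in pots: ring(np.array([*q,.085]),.03,180,(0,255,0))
    cv2.imwrite("pics/"+name,im);print("pocket",p+.165*ex)
E
python3 -c "
from ov import *
ov('o1.png',[(.6948,.0323),(.680,.1474)])"
```

```text
t 9.87 pos [0.5279 0.033  0.1647] xaxis yaw 90.12 z [-0.002 -0.    -1.   ] F [-1.  -0.2 -2. ] w 0.02 q6 -1.94
pocket [0.69291945 0.03336428 0.16429821]
```

View pics/o1.png

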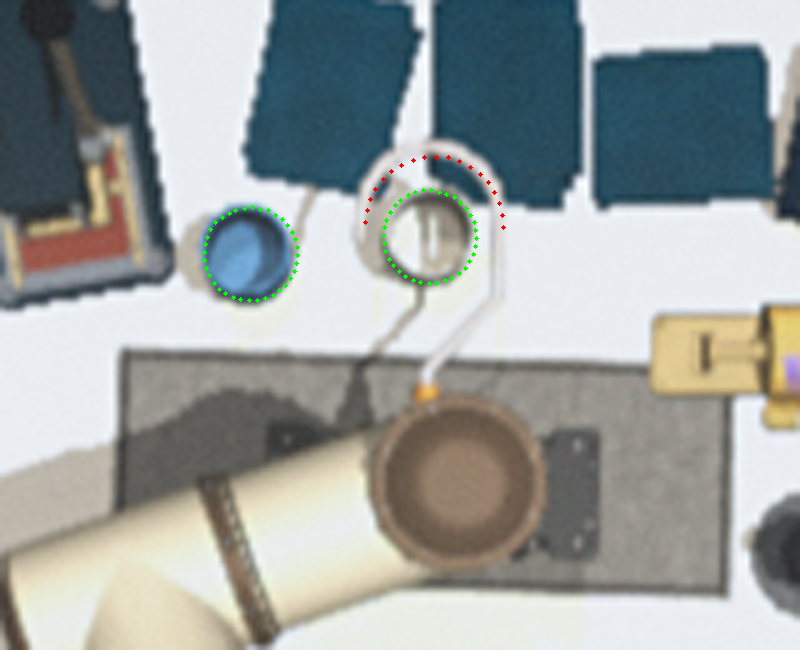

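Pot rings fit. The hook sits about 7 mm further forward and 2 mm to the left of the prediction (arc top at row 145 against 157). I'll correct by −5 mm in x and −3 mm in y, then lower.

Request:
step_arm(targets="-3 -5 10 0 10; 0 0 25 0 10; 0 0 25 0 10; 0 0 10 0 10; 0 0 0 0 10")

```text
time_s: 10.33
tool_pos: [0.5208, 0.0299, 0.0936]
tool_rot: [-2.217, -2.222, 0.008]
contact_force: [0.3, 0.3, -0.4]
width: 0.0196
```

Request:
step_arm(targets="0 0 20 0 10; 0 0 20 0 10; 0 0 20 0 10; 0 0 10 0 10; 0 0 0 0 10; 0 0 0 0 10")

```text
time_s: 10.83
tool_pos: [0.5242, 0.0305, 0.0264]
tool_rot: [2.218, 2.224, 0.001]
contact_force: [0.7, -0.3, -0.5]
width: 0.0198
```

```bash
python3 -c "
from ov import *
ov('o2.png',[(.6948,.0323),(.680,.1474)])"
```

```text
t 10.83 pos [0.5242 0.0305 0.0264] xaxis yaw 90.15 z [ 0.001 -0.    -1.   ] F [ 0.7 -0.3 -0.5] w 0.0198 q6 -1.94
pocket [0.68918454 0.03095857 0.02658523]
```

View pics/o2.png

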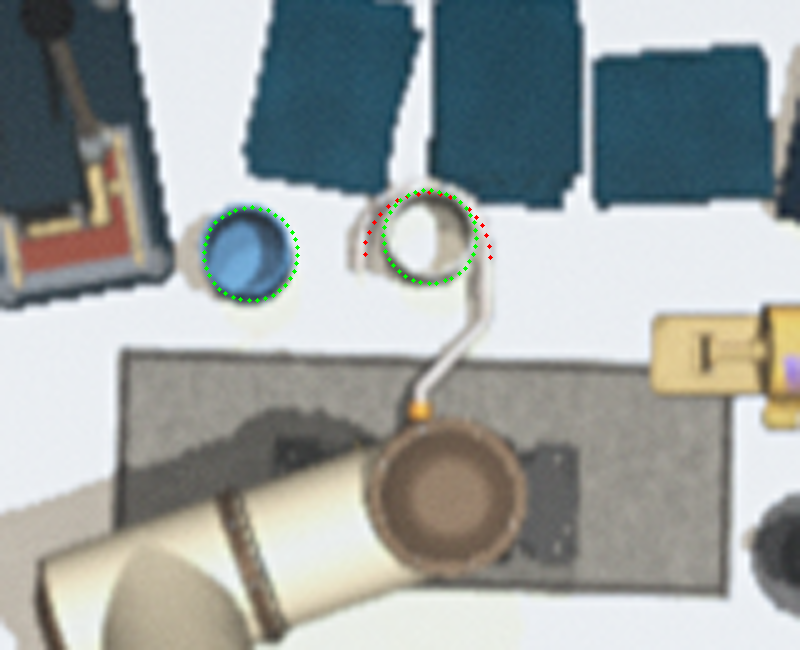

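The hook stands round the white pot. I'll drag it forward slowly.

Request:
step_arm(targets="0 -5 0 0 10; 0 -7 0 0 10; -1 -9 0 0 10; -2 -10 0 0 10; -2 -10 0 0 10; -2 -10 0 0 10; -2 -10 0 0 10; -2 -10 0 0 10")

```text
time_s: 11.55
tool_pos: [0.4518, 0.019, 0.0258]
tool_rot: [2.219, 2.223, 0.001]
contact_force: [1.7, 1.0, 0.1]
width: 0.0193
```

Request:
step_arm(targets="-2 -10 0 0 10; -2 -10 0 0 10; -2 -10 0 0 10; -2 -10 0 0 10; -2 -10 0 0 10; -1 -10 0 0 10; 0 -9 0 0 10; 0 -8 0 0 10")

```text
time_s: 12.22
tool_pos: [0.3742, 0.0077, 0.0255]
tool_rot: [-2.22, -2.222, 0.001]
contact_force: [2.3, 0.6, -0.0]
width: 0.0201
```

Request:
step_arm(targets="0 -4 0 0 10; 0 -2 0 0 10; 0 0 0 0 10; 0 0 0 0 10; 0 0 0 0 10")

```text
time_s: 12.63
tool_pos: [0.3693, 0.0079, 0.0253]
tool_rot: [-2.22, -2.222, 0.002]
contact_force: [-0.0, -0.6, -1.6]
width: 0.0196
```

```bash
python3 -c "
from ov import *
ov('o3.png',[(.548,.010),(.680,.1474)])"
```

```text
t 12.63 pos [0.3693 0.0079 0.0253] xaxis yaw 90.07 z [-0.001 -0.001 -1.   ] F [-0.  -0.6 -1.6] w 0.0196 q6 -2.04
pocket [0.5342671  0.00806199 0.02509032]
```

View pics/o3.png

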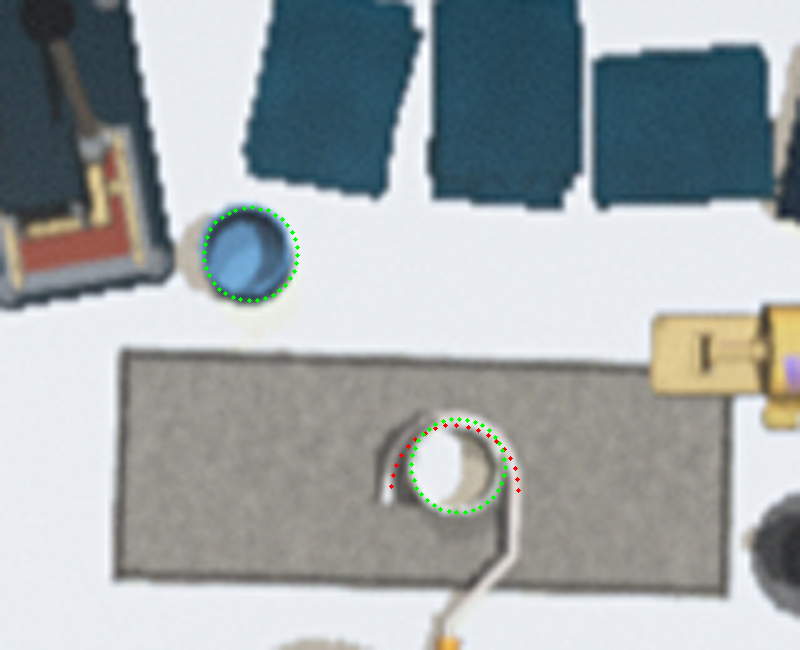

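White stands on the mat at about (0.548, 0.010), fitting the ring. Next is blue: lift clear, move over, check and lower.

Request:
step_arm(targets="0 6 0 0 10; 0 0 -15 0 10; 0 0 -25 0 10; 0 0 -30 0 10; 0 0 -30 0 10; 0 0 -30 0 10; 0 0 0 0 10; 27 26 0 0 10")

```text
time_s: 13.35
tool_pos: [0.3984, 0.0327, 0.1566]
tool_rot: [-2.223, -2.217, -0.001]
contact_force: [-0.4, -0.6, -0.2]
width: 0.0196
```

Request:
step_arm(targets="27 26 0 0 10; 27 26 0 0 10; 27 27 0 0 10; 27 28 0 0 10; 0 0 0 0 10; 0 0 0 0 10; 0 0 0 0 10")

```text
time_s: 13.93
tool_pos: [0.5076, 0.1427, 0.1543]
tool_rot: [-2.219, -2.222, 0.005]
contact_force: [-1.6, -0.1, -0.6]
width: 0.0197
```

```bash
python3 -c "
from ov import *
ov('o4.png',[(.548,.010),(.680,.1474)],(170,120,300,250))"
```

```text
t 13.93 pos [0.5076 0.1427 0.1543] xaxis yaw 90.06 z [-0.003 -0.001 -1.   ] F [-1.6 -0.1 -0.6] w 0.0197 q6 -2.15
pocket [0.67264236 0.14288364 0.15377877]
```

View pics/o4.png

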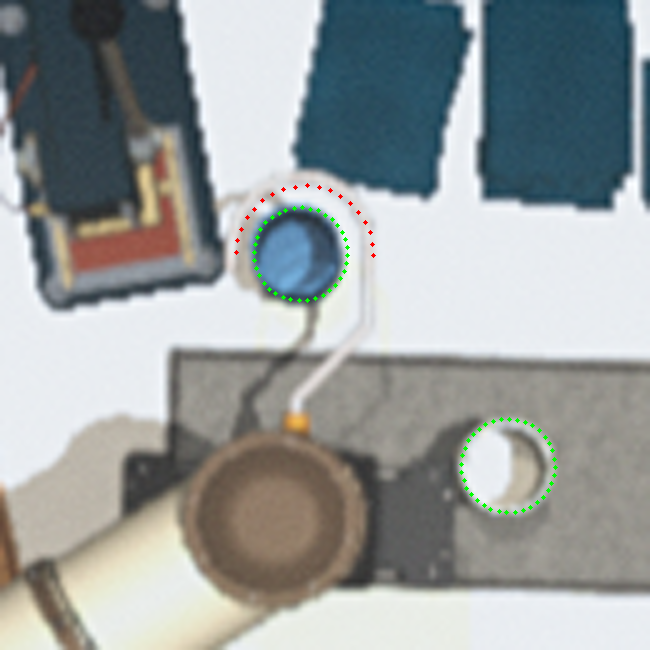

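Hook is centred on the blue pot (arms at columns 231 and 368, pot at 299). I'll lower and drag.

Request:
step_arm(targets="0 0 25 0 10; 0 0 25 0 10; 0 0 10 0 10; 0 0 0 0 10; 0 0 0 0 10")

```text
time_s: 14.4
tool_pos: [0.5084, 0.1427, 0.096]
tool_rot: [2.219, 2.223, -0.001]
contact_force: [0.2, -0.7, -1.4]
width: 0.0202
```

Request:
step_arm(targets="0 0 20 0 10; 0 0 20 0 10; 0 0 12 0 10; 0 0 6 0 10; 0 0 0 0 10; 0 0 0 0 10")

```text
time_s: 14.9
tool_pos: [0.5093, 0.1437, 0.0387]
tool_rot: [2.219, 2.223, 0.003]
contact_force: [-0.1, 0.2, -0.4]
width: 0.0195
```

Request:
step_arm(targets="0 -5 0 0 10; 0 -7 0 0 10; 0 -8 0 0 10; 0 -9 0 0 10; 0 -9 0 0 10; 0 -9 0 0 10; 0 -9 0 0 10; 0 -9 0 0 10")

```text
time_s: 15.57
tool_pos: [0.4429, 0.1435, 0.0379]
tool_rot: [2.219, 2.223, 0.002]
contact_force: [2.3, -0.1, 1.4]
width: 0.0193
```

Request:
step_arm(targets="0 -9 0 0 10; 0 -9 0 0 10; 0 -9 0 0 10; 0 -9 0 0 10; 0 -9 0 0 10; 0 -8 0 0 10; 0 -6 0 0 10; 0 -4 0 0 10")

```text
time_s: 16.23
tool_pos: [0.3792, 0.1427, 0.0374]
tool_rot: [-2.219, -2.223, 0.002]
contact_force: [2.6, -0.2, -0.2]
width: 0.0199
```

Request:
step_arm(targets="0 -6 0 0 10; 0 -4 0 0 10; 0 -2 0 0 10; 0 0 0 0 10; 0 0 0 0 10; 0 6 0 0 10")

```text
time_s: 16.73
tool_pos: [0.3729, 0.1419, 0.0371]
tool_rot: [-2.22, -2.222, 0.006]
contact_force: [-0.8, 0.0, -1.5]
width: 0.0195
```

```bash
python3 -c "
from ov import *
ov('o5.png',[(.548,.010),(.547,.146)],(170,120,300,250))"
```

```text
t 16.73 pos [0.3729 0.1419 0.0371] xaxis yaw 90.07 z [-0.003 -0.002 -1.   ] F [-0.8  0.  -1.5] w 0.0195 q6 -2.34
pocket [0.53794252 0.14215041 0.03663252]
```

View pics/o5.png

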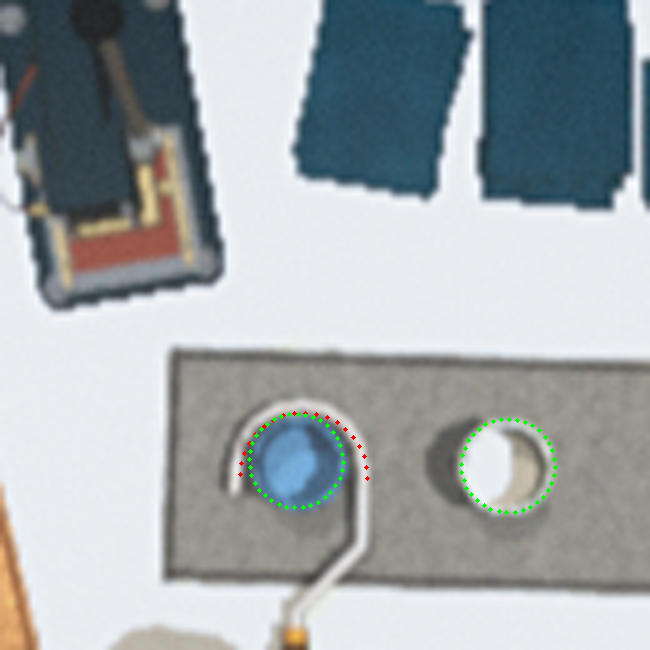

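Blue stands on the mat at (0.547, 0.146). Both pots are on it, so I'll return the crook to the strip by the reverse path.

Request:
step_arm(targets="0 0 -15 0 10; 0 0 -25 0 10; 0 0 -30 0 10; 0 0 -30 0 10; 0 0 -25 0 10; 0 0 0 0 10; 33 7 0 0 10; 33 7 0 0 10")

```text
time_s: 17.45
tool_pos: [0.388, 0.2084, 0.1626]
tool_rot: [-2.223, -2.219, 0.0]
contact_force: [1.3, 1.3, -0.9]
width: 0.0198
```

Request:
step_arm(targets="33 7 0 0 10; 33 5 0 0 10; 33 0 0 0 10; 33 0 0 0 10; 33 0 0 0 10; 0 0 0 0 10; 0 0 0 -6.5 10; 0 0 0 -6.5 10")

```text
time_s: 18.12
tool_pos: [0.3996, 0.3737, 0.1608]
tool_rot: [-1.947, -2.465, 0.006]
contact_force: [0.1, 0.9, -0.6]
width: 0.0197
```

Request:
step_arm(targets="0 0 0 -6.5 10; 0 0 0 -6.5 10; 0 0 0 -6.2 10; 0 0 0 0 10; 0 0 0 0 10")

```text
time_s: 18.53
tool_pos: [0.3999, 0.3733, 0.1616]
tool_rot: [-1.521, -2.748, 0.003]
contact_force: [-0.3, 0.6, -1.7]
width: 0.0198
```

```bash
python3 -c "
from h import *
tool(np.array([.4692,.3743,.05])-robot.get_state()['tool_pos'])"
```

```text
t 18.53 pos [0.3999 0.3733 0.1616] xaxis yaw 122.08 z [-0.001 -0.002 -1.   ] F [-0.3  0.6 -1.7] w 0.0198 q6 -2.06
tool mm [-35.9  59.4 111.5]
```

Request:
step_arm(targets="-18 30 0 0 10; -18 29 0 0 10; 0 0 30 0 10; 0 0 30 0 10; 0 0 30 0 10; 0 0 21 0 10; 0 0 15 0 10; 0 0 0 0 10")

```text
time_s: 19.2
tool_pos: [0.4674, 0.3725, 0.0322]
tool_rot: [-1.52, -2.747, 0.014]
contact_force: [-1.1, -0.8, -1.7]
width: 0.0197
```

Request:
step_arm(targets="0 0 10 0 10; 0 0 6 0 10; 0 0 3 0 10; 0 0 0 0 10; 0 0 0 0 10")

```text
time_s: 19.62
tool_pos: [0.4694, 0.3755, 0.0181]
tool_rot: [1.516, 2.751, 0.002]
contact_force: [-0.2, -0.3, -1.1]
width: 0.0195
```

Request:
step_arm(targets="0 0 2 0 10; 0 0 0 0 10; 0 0 0 0 10")

```text
time_s: 19.87
tool_pos: [0.4693, 0.3753, 0.0159]
tool_rot: [1.516, 2.751, 0.001]
contact_force: [-1.4, -0.9, -1.7]
width: 0.0197
```

Request:
step_arm(targets="0 0 0 0 60; 0 0 0 0 60; 0 0 0 0 60; 0 0 0 0 60; 0 0 0 0 60; 0 0 0 0 60; 0 0 -10 0 60; 0 0 -30 0 60")

```text
time_s: 20.53
tool_pos: [0.467, 0.3727, 0.0522]
tool_rot: [-1.516, -2.749, 0.015]
contact_force: [0.8, -0.2, -1.1]
width: 0.0584
```

Request:
step_arm(targets="0 0 -40 0 60; 0 0 -40 0 60; 0 0 -40 0 60; 0 0 -40 0 60; 0 0 -40 0 60; 0 0 0 0 60; 0 0 0 0 60")

```text
time_s: 21.12
tool_pos: [0.4699, 0.376, 0.2598]
tool_rot: [1.515, 2.751, 0.013]
contact_force: [-0.6, -0.1, 0.3]
width: 0.0598
```

```bash
cat > pots.py <<'E'
from h import *
def fit(c,mask,z,box):
    x0,y0,x1,y1=box;m=np.zeros(mask.shape,np.uint8);m[y0:y1,x0:x1]=mask[y0:y1,x0:x1]
    n,l,s,ce=cv2.connectedComponentsWithStats(m);i=1+np.argmax(s[1:,4]);return ce[i],s[i],ray(c,*ce[i],z)
E
python3 - <<'E'
from pots import *
st()
c=cam("top");save(c,"f1.png",(100,130,370,290),2.9)
hsv=cv2.cvtColor(c["pixels"],cv2.COLOR_RGB2HSV)
print("blue",fit(c,((hsv[...,0]>95)&(hsv[...,0]<120)&(hsv[...,1]>80)).astype(np.uint8),.085,(200,180,260,240)))
E
```

```text
t 21.12 pos [0.4699 0.376  0.2598] xaxis yaw 122.3 z [ 0.005  0.006 -1.   ] F [-0.6 -0.1  0.3] w 0.0598 q6 -1.95
blue (array([229.2481203 , 212.39097744]), array([221, 204,  18,  18, 266], dtype=int32), array([0.5447, 0.1443, 0.085 ]))
```

View pics/f1.png

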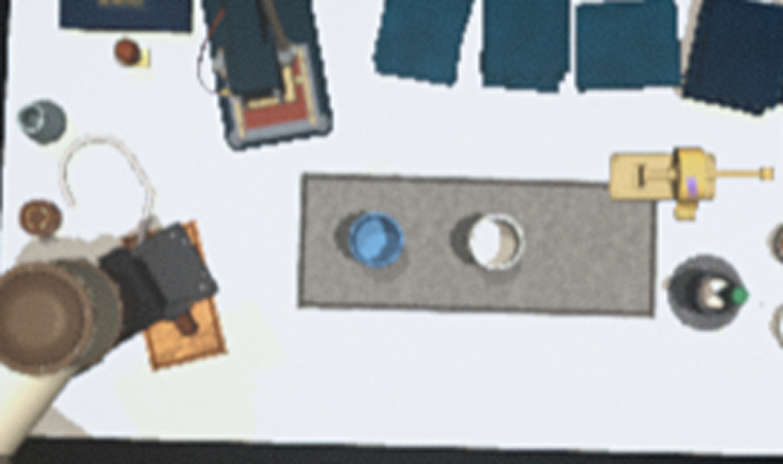

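The crook is back with its handle on the strip, and both pots stand on the mat. The brush's green top is at crop (739,295) and the holder foot at (704,293). I'll work out the brush.

Run:
```python
from pots import *
c=cam("top");hsv=cv2.cvtColor(c["pixels"],cv2.COLOR_RGB2HSV)
g=((hsv[...,0]>60)&(hsv[...,0]<95)&(hsv[...,1]>100)).astype(np.uint8)
print("green",fit(c,g,.174,(330,215,375,245)))
print("foot",ray(c,342.8,231,.008))
c=cam("scene");hsv=cv2.cvtColor(c["pixels"],cv2.COLOR_RGB2HSV)
g=((hsv[...,0]>60)&(hsv[...,0]<95)&(hsv[...,1]>100)).astype(np.uint8)
p,s_,_=fit(c,g,.14,(335,150,375,215));print(p,s_)
for P in[(.496,-.231,.106),(.496,-.231,.176)]:print("pred",proj(c,P))
save(c,"s3.png",(325,150,385,220),4)
```

```text
green (array([354.375, 231.25 ]), array([353, 229,   4,   5,  16], dtype=int32), array([ 0.4971, -0.2386,  0.174 ]))
foot [ 0.4954 -0.238   0.008 ]Traceback (most recent call last):
  File "<stdin>", line 8, in <module>
  File "pots.py", line 4, in fit
    n,l,s,ce=cv2.connectedComponentsWithStats(m);i=1+np.argmax(s[1:,4]);return ce[i],s[i],ray(c,*ce[i],z)
                                                     ~~~~~~~~~^^^^^^^^^
    return _wrapfunc(a, 'argmax', axis=axis, out=out, **kwds)
    return bound(*args, **kwds)
ValueError: attempt to get argmax of an empty sequence
```

Request:
step_arm(targets="0 0 0 6.5 80; 0 0 0 6.5 80; 0 0 0 6.5 80; 0 0 0 6.5 80; 0 0 0 6.3 80; -38.4 1.6 0 0 80; -38.4 1.6 0 0 80; -38.4 1.6 0 0 80")

```text
time_s: 21.93
tool_pos: [0.4731, 0.2585, 0.2533]
tool_rot: [2.22, 2.223, -0.007]
contact_force: [0.9, -0.4, -0.6]
width: 0.0797
```

Request:
step_arm(targets="-38.4 1.6 0 0 80; -38.4 1.6 0 0 80; -38.4 1.6 0 0 80; -38.4 1.6 0 0 80; -38.4 1.6 0 0 80; -38.4 1.6 0 0 80; -38.4 1.6 0 0 80; -38.4 1.6 0 0 80")

```text
time_s: 22.6
tool_pos: [0.4856, -0.0492, 0.2542]
tool_rot: [-2.22, -2.22, 0.004]
contact_force: [0.2, -0.1, -0.3]
width: 0.0798
```

Request:
step_arm(targets="-38.4 1.6 0 0 80; -38.4 1.6 0 0 80; -38.4 1.6 0 0 80; -38.4 1.6 0 0 80; -38.4 1.6 0 0 80; 0 0 0 0 80; 0 0 0 0 80; 0 0 0 0 80")

```text
time_s: 23.27
tool_pos: [0.4939, -0.2392, 0.254]
tool_rot: [-2.221, -2.218, 0.003]
contact_force: [0.1, 0.7, 0.4]
width: 0.0803
```

Run:
```python
from pots import *
s,M=st();c=cam("wrist");save(c,"w3.png");print(proj(c,[.496,-.238,.176]),proj(c,[.496,-.238,.106]))
c=cam("scene");save(c,"s3.png",(315,140,395,220),6)
print("scene pred top/bot of handle",proj(c,[.496,-.238,.176]),proj(c,[.496,-.238,.106]))
a=cv2.imread("pics/w3.png");b=cv2.resize(cv2.imread("pics/s3.png"),(288,288));o=np.zeros((384,800,3),np.uint8);o[:,:512]=a;o[:288,512:]=b;cv2.imwrite("pics/c3.png",o)
tool(np.array([.496,-.238,.26])-s["tool_pos"])
```

```text
t 23.27 pos [ 0.4939 -0.2392  0.254 ] xaxis yaw 89.94 z [-0.003  0.001 -1.   ] F [0.1 0.7 0.4] w 0.0803 q6 -1.42
[252.6 204.2] [252.3 183.4]
scene pred top/bot of handle [357.4 167.3] [352.6 182.9]
t 23.37 pos [ 0.4945 -0.2382  0.2549] xaxis yaw 90.07 z [-0.001  0.    -1.   ] F [-0.8  0.   0.5] w 0.08 q6 -1.42
tool mm [ 1.2  2.1 -6. ]
```

View pics/c3.png

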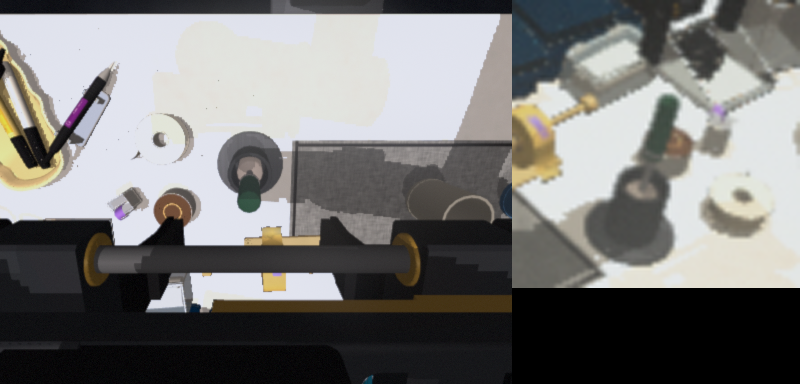

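The wrist view shows the green handle at (249,202) down to (249,183). That puts the brush about 2 mm to −y of the prediction, and it stands upright. I'll descend and grip.

Request:
step_arm(targets="-2 0 25 0 80; 0 0 30 0 80; 0 0 30 0 80; 0 0 20 0 60; 0 0 12 0 50; 0 0 0 0 40; 0 0 0 0 40; 0 0 0 0 40", force=25)

```text
time_s: 24.03
tool_pos: [0.4957, -0.2407, 0.1398]
tool_rot: [2.218, 2.222, 0.001]
contact_force: [0.7, 0.7, 0.4]
width: 0.0547
```

Request:
step_arm(targets="0 0 0 0 10; 0 0 0 0 10; 0 0 0 0 10; 0 0 0 0 10; 0 0 0 0 10; 0 0 0 0 10; 0 0 0 0 10; 0 0 0 0 10", force=25)

```text
time_s: 24.7
tool_pos: [0.4948, -0.2413, 0.1388]
tool_rot: [2.222, 2.221, 0.0]
contact_force: [-0.2, 0.4, 1.4]
width: 0.0194
```

```bash
python3 -c "
from h import *
st()"
```

```text
t 24.7 pos [ 0.4948 -0.2413  0.1388] xaxis yaw 89.99 z [ 0. -0. -1.] F [-0.2  0.4  1.4] w 0.0194 q6 -1.41
```

Gripped. Lift, then recheck pot positions numerically.

Request:
step_arm(targets="0 0 -10 0 10; 0 0 -20 0 10; 0 0 -30 0 10; 0 0 -30 0 10; 0 0 -30 0 10; 0 0 -10 0 10; 0 0 0 0 10; 0 0 0 0 10")

```text
time_s: 25.37
tool_pos: [0.4943, -0.2409, 0.2682]
tool_rot: [-2.222, -2.22, -0.001]
contact_force: [-1.0, -0.3, -0.6]
width: 0.0195
```

```bash
cat >> pots.py <<'E'
def pots():
    c=cam("top");hsv=cv2.cvtColor(c["pixels"],cv2.COLOR_RGB2HSV)
    for n,m in(("blue",(hsv[...,0]>95)&(hsv[...,0]<120)&(hsv[...,1]>80)),("white",(hsv[...,2]>150)&(hsv[...,1]<60))):
        m=m.astype(np.uint8);box=(206,195,322,232)
        try:
            ce,s,_=fit(c,m,.085,box);x,y,w,h,a=s;print(n,"bbox",s,"bbox centre world",ray(c,x+w/2-.5,y+h/2-.5,.085))
        except Exception as e:print(n,"none")
    return c
E
python3 - <<'E'
from pots import *
st();pots()
E
```

```text
t 25.37 pos [ 0.4943 -0.2409  0.2682] xaxis yaw 89.97 z [ 0.     0.001 -1.   ] F [-1.  -0.3 -0.6] w 0.0195 q6 -1.41
blue bbox [221 204  18  18 271] bbox centre world [0.5444 0.1435 0.085 ]
white bbox [301 200  21  32 572] bbox centre world [ 0.5427 -0.1184  0.085 ]
```

```bash
sed -i 's/box=(206,195,322,232)/box=(206,197,245,232) if n=="blue" else (250,197,292,232)/' pots.py
python3 - <<'E'
from pots import *
pots();tool(np.array([.548,.010,.268])-robot.get_state()["tool_pos"])
E
```

```text
blue bbox [221 204  18  18 271] bbox centre world [0.5444 0.1435 0.085 ]
white bbox [262 206  16  17 171] bbox centre world [0.5435 0.0152 0.085 ]
t 25.47 pos [ 0.4936 -0.2408  0.2665] xaxis yaw 89.97 z [-0.004  0.001 -1.   ] F [ 0.6  0.4 -1.5] w 0.0194 q6 -1.41
tool mm [250.8  54.3  -1.4]
```

Request:
step_arm(targets="35.8 7.6 0 0 10; 35.8 7.6 0 0 10; 35.8 7.6 0 0 10; 35.8 7.6 0 0 10; 35.8 7.6 0 0 10; 35.8 7.6 0 0 10; 35.8 7.6 0 0 10; 0 0 0 0 10")

```text
time_s: 26.13
tool_pos: [0.5484, 0.0142, 0.2661]
tool_rot: [-2.214, -2.226, 0.003]
contact_force: [-0.1, -0.1, -0.6]
width: 0.0195
```

Request:
step_arm(targets="0 0 0 0 10; 0 0 0 0 10")

```text
time_s: 26.3
tool_pos: [0.5472, 0.0093, 0.2669]
tool_rot: [-2.22, -2.221, 0.005]
contact_force: [0.3, -1.0, -1.2]
width: 0.0191
```

Run:
```python
from pots import *
s,M=st()
c=cam("scene")
P=s["tool_pos"];im=[]
x0,y0,x1,y1=200,120,320,260;k=4
im=cv2.resize(np.ascontiguousarray(c["pixels"][y0:y1,x0:x1,::-1]),None,fx=k,fy=k,interpolation=cv2.INTER_CUBIC)
def dot(p,col):
    q=proj(c,p);cv2.circle(im,tuple(int(v) for v in((q-[x0,y0]+.5)*k)),2,col,-1)
for h in np.arange(0,.1,.02):dot([P[0],P[1],P[2]-.1328+h],(0,0,255))
for b in((.547,.010),(.5455,.145)):
    for t in np.arange(0,6.28,.3):dot([b[0]+.03*np.cos(t),b[1]+.03*np.sin(t),.086],(0,255,0))
cv2.imwrite("pics/s4.png",im)
```

```text
t 26.3 pos [0.5472 0.0093 0.2669] xaxis yaw 90.02 z [-0.003 -0.001 -1.   ] F [ 0.3 -1.  -1.2] w 0.0191 q6 -1.88
```

View pics/s4.png

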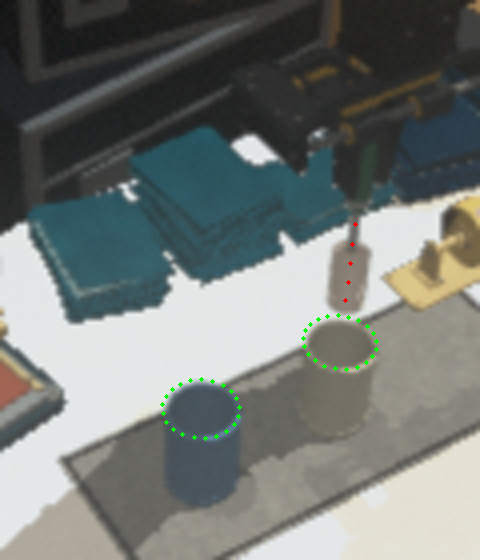

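Brush and pots fit the projections, and the brush is centred over the white pot. I'll go down.

Request:
step_arm(targets="0 0 20 0 10; 0 0 25 0 10; 0 0 25 0 10; 0 0 20 0 10; 0 0 15 0 10; 0 0 10 0 10; 0 0 0 0 10; 0 0 0 0 10")

```text
time_s: 27.02
tool_pos: [0.548, 0.0085, 0.1536]
tool_rot: [2.223, 2.22, -0.001]
contact_force: [0.0, -0.8, -1.1]
width: 0.0195
```

Request:
step_arm(targets="0 0 3 0 10; 0 0 0 0 10; 0 0 0 0 10")

```text
time_s: 27.27
tool_pos: [0.5483, 0.0094, 0.1514]
tool_rot: [2.221, 2.221, 0.002]
contact_force: [0.5, -0.3, -0.7]
width: 0.0192
```

Request:
step_arm(targets="0 0 3 0 10; 0 0 0 0 10; 0 0 0 0 10")

```text
time_s: 27.52
tool_pos: [0.5479, 0.0094, 0.1476]
tool_rot: [-2.222, -2.221, -0.0]
contact_force: [0.8, 0.1, -0.3]
width: 0.0196
```

Request:
step_arm(targets="0 0 2 0 10; 0 0 0 0 10; 0 0 0 0 10")

```text
time_s: 27.77
tool_pos: [0.5478, 0.0094, 0.1454]
tool_rot: [-2.221, -2.221, 0.0]
contact_force: [-0.6, 0.2, -0.2]
width: 0.0195
```

Request:
step_arm(targets="0 0 2 0 10; 0 0 0 0 10; 0 0 0 0 10")

```text
time_s: 28.02
tool_pos: [0.5478, 0.0093, 0.1434]
tool_rot: [-2.222, -2.221, 0.0]
contact_force: [0.1, 0.4, -1.4]
width: 0.0195
```

Request:
step_arm(targets="0 0 1 0 10; 0 0 0 0 10; 0 0 0 0 10")

```text
time_s: 28.27
tool_pos: [0.5482, 0.0094, 0.1428]
tool_rot: [2.221, 2.221, 0.001]
contact_force: [0.3, -0.9, 1.6]
width: 0.0196
```

Request:
step_arm(targets="0 0 1.5 0 10; 0 0 0 0 10; 0 0 0 0 10")

```text
time_s: 28.52
tool_pos: [0.5485, 0.0093, 0.1427]
tool_rot: [2.22, 2.221, 0.002]
contact_force: [-2.3, 0.3, 7.3]
width: 0.0195
```

Bottom contact at 7 N with the TCP at z 0.1427. Up, then down again for the second stroke.

Request:
step_arm(targets="0 0 -10 0 10; 0 0 -20 0 10; 0 0 -20 0 10; 0 0 -15 0 10; 0 0 0 0 10; 0 0 0 0 10; 0 0 15 0 10; 0 0 20 0 10")

```text
time_s: 29.18
tool_pos: [0.5483, 0.0095, 0.1712]
tool_rot: [2.221, 2.22, 0.004]
contact_force: [0.7, -0.0, -1.1]
width: 0.0196
```

Request:
step_arm(targets="0 0 15 0 10; 0 0 10 0 10; 0 0 4 0 10; 0 0 0.5 0 10; 0 0 0 0 10; 0 0 0 0 10")

```text
time_s: 29.68
tool_pos: [0.5475, 0.009, 0.1422]
tool_rot: [-2.221, -2.222, 0.003]
contact_force: [-1.8, -0.7, 4.9]
width: 0.0198
```

Second stroke reached the bottom at 4.9 N. Lift out and recheck the blue pot.

Request:
step_arm(targets="0 0 -15 0 10; 0 0 -25 0 10; 0 0 -30 0 10; 0 0 -30 0 10; 0 0 -25 0 10; 0 0 0 0 10; 0 0 0 0 10")

```text
time_s: 30.27
tool_pos: [0.5484, 0.0096, 0.2676]
tool_rot: [2.221, 2.22, 0.004]
contact_force: [-0.5, -0.1, -2.0]
width: 0.0195
```

Run:
```python
from pots import *
pots();tool(np.array([.5455,.1445,.268])-robot.get_state()["tool_pos"])
```

```text
blue none
white bbox [250 197  29  35 650] bbox centre world [0.543  0.0329 0.085 ]
t 30.32 pos [0.5475 0.0095 0.2659] xaxis yaw 89.97 z [-0.001  0.001 -1.   ] F [ 0.2 -0.7 -1.3] w 0.0194 q6 -1.88
tool mm [135.  -2.  -2.]
```

```bash
cat >> pots.py <<'E'
def sblue():
    c=cam("scene");hsv=cv2.cvtColor(c["pixels"],cv2.COLOR_RGB2HSV)
    m=((hsv[...,0]>95)&(hsv[...,0]<125)&(hsv[...,1]>80)).astype(np.uint8)
    print("scene blue",fit(c,m,.04,(225,205,275,255))[:2])
    t=np.arange(0,6.28,.1);p=np.array([proj(c,[.5455+.03*np.cos(a),.145+.03*np.sin(a),z]) for a in t for z in(.001,.086)]);print("pred",p.min(0),p.max(0))
E
python3 -c "
from pots import *
sblue()"
```

```text
scene blue (array([255.66666667, 227.16666667]), array([251, 224,   9,   6,  12], dtype=int32))
pred [240.1 214.4] [259.4 245.9]
```

Run:
```python
from pots import *
c=cam("scene");p=c["pixels"].astype(int);m=((p[...,2]-p[...,0]>12)).astype(np.uint8)
print(fit(c,m,.04,(225,205,275,255))[:2])
old=cv2.resize(cv2.imread("pics/s4.png"),(120,140),interpolation=cv2.INTER_AREA)[:,:,::-1].astype(int)
print(fit(c,np.pad(((old[...,2]-old[...,0]>12)).astype(np.uint8),((120,124),(200,192))),.04,(225,205,275,255))[:2])
print(p[225:250:4,236:264:4].tolist()[2], old[113,36:64:4].tolist())
```

```text
(array([250.249501  , 229.87225549]), array([241, 215,  20,  31, 501], dtype=int32))
(array([250.2296748 , 229.98577236]), array([241, 215,  20,  31, 492], dtype=int32))
[[104, 103, 97], [101, 100, 96], [73, 82, 89], [74, 84, 92], [75, 85, 94], [75, 87, 95], [98, 100, 97]] [[105, 103, 98], [99, 100, 96], [71, 81, 89], [73, 83, 93], [74, 84, 93], [75, 87, 95], [97, 99, 96]]
```

Blue has not moved: it has the same bounding box in the scene camera. I'll move over it and do its strokes.

Request:
step_arm(targets="34 0 0 0 10; 34 0 0 0 10; 34 -1 0 0 10; 33.5 -1 0 0 10; 0 0 0 0 10; 0 0 0 0 10; 0 0 0 0 10")

```text
time_s: 31.0
tool_pos: [0.5454, 0.1447, 0.2652]
tool_rot: [-2.221, -2.221, 0.004]
contact_force: [1.0, -0.3, 0.5]
width: 0.0193
```

Request:
step_arm(targets="0 0 20 0 10; 0 0 25 0 10; 0 0 25 0 10; 0 0 20 0 10; 0 0 15 0 10; 0 0 10 0 10; 0 0 0 0 10; 0 0 0 0 10")

```text
time_s: 31.67
tool_pos: [0.5462, 0.1441, 0.1515]
tool_rot: [2.222, 2.22, -0.001]
contact_force: [1.0, -0.0, -0.3]
width: 0.0199
```

Request:
step_arm(targets="0 0 5 0 10; 0 0 3 0 10; 0 0 0 0 10; 0 0 0 0 10")

```text
time_s: 32.0
tool_pos: [0.5461, 0.1449, 0.1439]
tool_rot: [2.221, 2.221, 0.001]
contact_force: [-0.1, -0.2, 0.6]
width: 0.0195
```

Request:
step_arm(targets="0 0 2 0 10; 0 0 0 0 10; 0 0 0 0 10")

```text
time_s: 32.25
tool_pos: [0.5464, 0.1451, 0.1422]
tool_rot: [2.221, 2.221, 0.002]
contact_force: [0.3, -0.2, 1.9]
width: 0.0198
```

Request:
step_arm(targets="0 0 0.8 0 10; 0 0 0 0 10; 0 0 0 0 10")

```text
time_s: 32.5
tool_pos: [0.5466, 0.1451, 0.1422]
tool_rot: [2.22, 2.221, 0.003]
contact_force: [-1.4, -0.5, 5.1]
width: 0.0193
```

Request:
step_arm(targets="0 0 -10 0 10; 0 0 -20 0 10; 0 0 -20 0 10; 0 0 -15 0 10; 0 0 0 0 10; 0 0 0 0 10; 0 0 15 0 10; 0 0 20 0 10")

```text
time_s: 33.17
tool_pos: [0.5463, 0.1451, 0.171]
tool_rot: [2.221, 2.221, 0.004]
contact_force: [1.3, 0.2, -1.3]
width: 0.0199
```

Request:
step_arm(targets="0 0 15 0 10; 0 0 10 0 10; 0 0 4 0 10; 0 0 1 0 10; 0 0 0 0 10; 0 0 0 0 10")

```text
time_s: 33.67
tool_pos: [0.5455, 0.1442, 0.1417]
tool_rot: [2.221, 2.222, -0.003]
contact_force: [-3.6, -0.7, 6.9]
width: 0.0195
```

Blue is done, with bottom contact on both strokes. Lift and return the brush.

Request:
step_arm(targets="0 0 -15 0 10; 0 0 -25 0 10; 0 0 -30 0 10; 0 0 -30 0 10; 0 0 -25 0 10; 0 0 0 0 10; -38.6 -5.1 0 0 10; -38.6 -5.1 0 0 10")

```text
time_s: 34.33
tool_pos: [0.5355, 0.0681, 0.265]
tool_rot: [-2.217, -2.225, 0.001]
contact_force: [0.1, -1.0, -1.2]
width: 0.0196
```

Request:
step_arm(targets="-38.6 -5.1 0 0 10; -38.6 -5.1 0 0 10; -38.6 -5.1 0 0 10; -38.6 -5.1 0 0 10; -38.6 -5.1 0 0 10; -38.6 -5.1 0 0 10; -38.6 -5.1 0 0 10; -38.6 -5.1 0 0 10")

```text
time_s: 35.0
tool_pos: [0.4939, -0.2428, 0.2649]
tool_rot: [-2.221, -2.22, 0.001]
contact_force: [-0.5, 0.2, -0.6]
width: 0.0193
```

Request:
step_arm(targets="0 0 0 0 10; 0 0 0 0 10; 0 0 0 0 10")

```text
time_s: 35.25
tool_pos: [0.4945, -0.2411, 0.2648]
tool_rot: [-2.222, -2.219, 0.001]
contact_force: [0.0, -0.1, 0.1]
width: 0.0191
```

Run:
```python
from pots import *
tool(np.array([.4950,-.2400,.1388])-robot.get_state()["tool_pos"]);pots()
c=cam("scene");save(c,"s5.png",(200,130,400,270),4)
```

```text
t 35.25 pos [ 0.4945 -0.2411  0.2648] xaxis yaw 89.94 z [-0.002  0.001 -1.   ] F [ 0.  -0.1  0.1] w 0.0191 q6 -1.41
tool mm [  1.    0.7 126. ]
blue bbox [221 204  18  18 272] bbox centre world [0.5444 0.1435 0.085 ]
white bbox [262 206  16  17 175] bbox centre world [0.5435 0.0152 0.085 ]
```

Request:
step_arm(targets="1 0 25 0 10; 0 0 30 0 10; 0 0 30 0 10; 0 0 20 0 10; 0 0 12 0 10; 0 0 5 0 10; 0 0 0 0 10; 0 0 0 0 10")

```text
time_s: 36.02
tool_pos: [0.4956, -0.2395, 0.1445]
tool_rot: [2.219, 2.222, 0.001]
contact_force: [0.4, -0.7, -0.5]
width: 0.0191
```

Request:
step_arm(targets="0 0 2 0 10; 0 0 0 0 10; 0 0 2 0 10; 0 0 0 0 10; 0 0 0 0 10")

```text
time_s: 36.43
tool_pos: [0.4949, -0.2402, 0.14]
tool_rot: [2.222, 2.221, 0.0]
contact_force: [-0.2, -0.7, -0.7]
width: 0.0191
```

Request:
step_arm(targets="0 0 1.5 0 10; 0 0 0 0 10; 0 0 0 0 10")

```text
time_s: 36.68
tool_pos: [0.4948, -0.2402, 0.1382]
tool_rot: [-2.222, -2.221, 0.0]
contact_force: [-0.4, -0.5, -0.1]
width: 0.0195
```

Request:
step_arm(targets="0 0 1 0 10; 0 0 0 0 10; 0 0 0 0 10")

```text
time_s: 36.93
tool_pos: [0.495, -0.2403, 0.1377]
tool_rot: [2.221, 2.221, 0.0]
contact_force: [-1.5, 0.2, 3.2]
width: 0.0197
```

Seated on the holder floor. Release, and retreat straight up.

Request:
step_arm(targets="0 0 0 0 60; 0 0 0 0 60; 0 0 0 0 60; 0 0 0 0 60; 0 0 0 0 60; 0 0 0 0 60; 0 0 0 0 60; 0 0 0 0 60")

```text
time_s: 37.6
tool_pos: [0.4949, -0.2401, 0.1372]
tool_rot: [-2.222, -2.221, -0.0]
contact_force: [-1.3, 0.1, -0.0]
width: 0.0584
```

Request:
step_arm(targets="0 0 -15 0 60; 0 0 -30 0 60; 0 0 -40 0 60; 0 0 -40 0 60; 0 0 -30 0 60; 0 0 0 0 60; -20 -35 0 0 60; -20 -35 0 0 60")

```text
time_s: 38.27
tool_pos: [0.4251, -0.2797, 0.292]
tool_rot: [2.218, 2.224, 0.001]
contact_force: [-0.3, -1.7, 0.6]
width: 0.0599
```

Request:
step_arm(targets="-30 -20 0 0 60; -30 0 0 0 60; -30 0 0 0 60; -30 0 0 0 60; 0 0 0 0 60; 0 0 0 0 60; 0 0 0 0 60")

```text
time_s: 38.85
tool_pos: [0.4046, -0.3998, 0.2917]
tool_rot: [-2.221, -2.22, -0.0]
contact_force: [-0.3, 0.3, -0.2]
width: 0.0601
```

Run:
```python
from pots import *
st();c=pots();save(c,"a.png",(95,120,385,270),2.75);a=cv2.imread("pics/a.png")
c=cam("scene");save(c,"b.png",(100,140,420,310),1);b=cv2.resize(cv2.imread("pics/b.png"),(320*5//4,170*5//4))
c=cam("scene");d=c["pixels"][150:220,330:390,::-1];d=cv2.resize(d,(183,213),interpolation=cv2.INTER_CUBIC)
h=max(b.shape[0],213);o=np.zeros((a.shape[0]+h,800,3),np.uint8);o[:a.shape[0],:a.shape[1]]=a[:,:800];o[a.shape[0]:a.shape[0]+b.shape[0],:b.shape[1]]=b;o[a.shape[0]:a.shape[0]+213,500:683]=d
cv2.imwrite("pics/fin.png",o[:600]);print(o.shape)
```

```text
t 38.85 pos [ 0.4046 -0.3998  0.2917] xaxis yaw 89.97 z [-0.001  0.001 -1.   ] F [-0.3  0.3 -0.2] w 0.0601 q6 -1.08
blue bbox [221 204  18  18 266] bbox centre world [0.5444 0.1435 0.085 ]
white bbox [250 197  42  35 599] bbox centre world [0.5436 0.012  0.085 ]
(625, 800, 3)
```

View pics/fin.png

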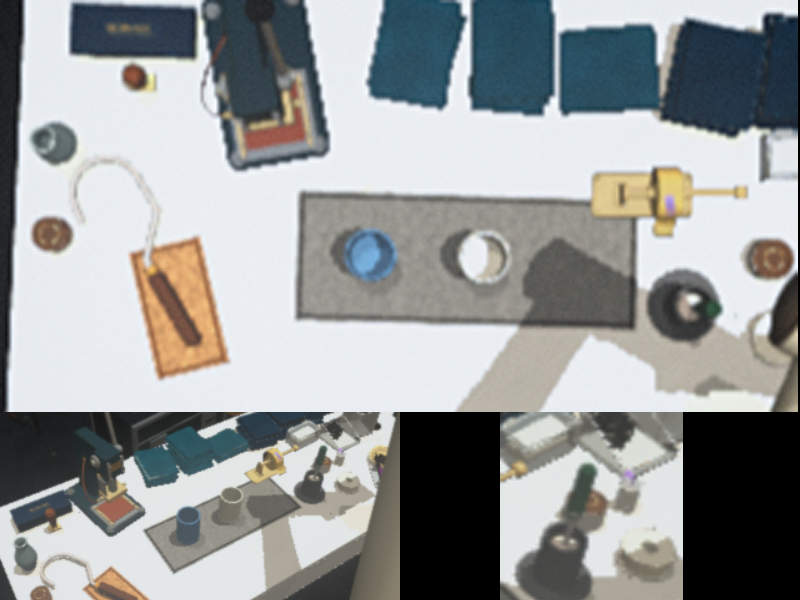

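The final picture shows both pots upright on the mat (370,255 and 484,257), the crook's handle on the strip (175,305), and the brush upright in its holder (685,303). Bystanders are in place and the arm is clear.

```bash
python3 -c "
from rig import robot
print(robot.close_job())"
```

```text
the job is handed in; nothing more can be done
None
```

The job is done and handed in at about 39 s of robot time. Two pots were there, white and blue; there was no red-brown one. I dragged both onto the mat with the crook and laid the crook back on the cork strip. Then I brushed white and blue in that order, two strokes each, and stood the brush back in its holder.

- **Bottom contact:** both strokes in each pot showed a clear touch on the inner floor, at about 5 to 7 N. Between strokes I raised the brush about 65 mm, so its end stayed just inside the pot.
- **Final picture:** white stands at about (0.548, 0.010) and blue at about (0.546, 0.145), both upright and well inside the mat. The brush is upright, the crook's handle is on the strip, and the bystanders look unmoved.
- **What went wrong:** my first grip on the crook was too high because I lifted before the fingers had closed. I set it back on the strip and gripped it again before using it.
- **What disagreed:** the hook sat about 7 mm further forward than I had calculated. I corrected for that before lowering it over the white pot.
- **Weak check:** automatic detection of the white pot failed in some top pictures, including the last. I judged its position there by eye.

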